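Push the red doll body up the drying ramp

TASK

Push the red doll body up its gutter of the wooden drying ramp with your fingertips, over the crest at the upper end, until it lies in the dip against the top stop and cannot roll back, then let it be. Roll it along the gutter only: do not lift it and do not flick it. Leave the white doll body at the foot of the other gutter, and leave the paint jar, the toy cow and the yellow cup where they stand.

Things in the scene. Friction and masses are not known exactly. Their poses are not given: they have to be found in the camera images.
- ramp: fixed wooden drying ramp, 282 mm long, 148 mm wide, with two parallel gutters 62 mm wide inside, centre lines at y = +35 and -35 mm, foot at one end, crest and top stop at the other. Walls 8 mm thick, 13 mm above the gutter floor. Origin on the table under its middle; x points uphill along the gutters (level), y across them, z up
- slope (a point): point on the sloping floor plane at ramp x = 0, midway between the gutters, 40 mm above the table; its x points uphill along the floor (9 degree slope), y across, z square out of the floor. The slope runs from the low lip (inner face at ramp x = -125 mm, 12 mm above the floor, 12 mm thick) to the crest
- crest (a point): point on the crest of the floor, midway between the gutters (ramp x = 80 mm, 53 mm above the table). Beyond it the floor drops at 10 degrees into a dip 50 mm long that ends at the top stop (face at ramp x = 130 mm, 12 mm thick, its top 74 mm above the table)
- rest_near (a point): where the centre of a doll body lies when it is at rest in the dip against the top stop, in the gutter nearer the robot base (ramp y = +35 mm)
- rest_far (a point): the same point in the gutter farther from the robot base (ramp y = -35 mm)
- red_doll: the red doll body to push: a turned wooden cylinder with yellow bands, diameter 44 mm, length 56 mm, about 70 g, lying across its gutter against the low lip at the foot of the ramp, in either of the two gutters. Smooth lacquer, it rolls freely and rolls back down if let go before the crest; past the crest it rolls on down to the top stop. Origin at its centre; y is its own axis (x and z turn as it rolls)
- white_doll: white doll body with bare wood bands, same size, lying at the foot of the other gutter; not to be moved. Origin at its centre, y its own axis
- paint_jar: closed red paint jar with a white cap, 56 mm diameter, 75 mm high, standing beyond the ramp; leave alone. Origin at the centre of its underside
- cow: small white toy cow with a blue saddle, about 110 mm long, 45 mm wide, 70 mm high, standing beyond the ramp; leave alone. Origin on the table under its middle, x towards its head
- water_cup: empty yellow plastic cup, 70 mm diameter, 70 mm high, standing past the upper end of the ramp; leave alone. Origin at the centre of its underside

How it is judged:
By the outcome, as a careful person would: the job done as asked, in the order asked, and still so for the second after the job is handed in, with the robot touching nothing.
It also fails if it takes over 40 s, if anything falls off the work surface, if the arm or the gripper's body presses on something with over 40 N, if the wrist force passes 120 N, or if a joint passes its speed limit or range.

ROBOT

A 6-joint arm with a two-finger parallel gripper is mounted at the origin on the work surface. World frame = base frame: x ahead of the robot, y to its left, z up, the work surface at z = 0. Lengths are in m, angles in degrees, forces in N, time in s.
With the tool pointing down it reaches from about 0.375 to 0.9 m from the base axis. Payload 3.1 kg.
Tool frame: the origin (TCP) lies at the very end of the fingers, on their centre line; the grasp point (between the pads) lies bot.hold_point_z behind it (bot.hold_point_z is the distance from the TCP to the grasp point, in m); z points along the fingers, y is the line along which they close (so a half turn about z gives the same grasp; the last joint's range is limited). The gripper opens to 87 mm and grips with 3 to 60 N. Pads are 19 mm wide; open, the fingers measure 117 mm over their backs; the gripper's body (75 mm by 190 mm) begins 51 mm behind the grasp point.
Start: joints at [54.345, 30.224, 82.088, -0, 67.689, -10.227], TCP at [0.268, 0.564, 0.223] pointing down, gripper open.
Joint ranges: [-176.69, 176.69], [-43.24, 126.21], [12.49, 139.97], [-82, 262], [0, 151.66], [-163.58, 163.58]. Speed limits (degrees/s): [159.86, 159.86, 180, 180, 180, 180].

INTERFACE

Orientations are given as a 3x3 rotation matrix whose columns are the frame's x, y, z axes.
In Python, from rig import bot gives the robot as it stands.
- The arm moves only by the tool apply_moves, never from a script. Its argument "plan" is one flat list of numbers, 4 for each row, row after row: the shift along the world's x, y, z normalised to -1 to 1, where 1 is 0.05 m, then the turn about the world's z normalised to -1 to 1, where 1 is 10 degrees. A call has 1 to 12 rows; each row shifts and turns the commanded pose from where the row before left it; what a row does not reach is not made up. A row lasts 1/8 s, in which the tool goes at most 62.5 mm and 10.7 degrees, less where a joint would pass 70% of its speed; a pose out of reach is approached as far as the arm can. A call with a number of a shift or a turn outside -1 to 1 is refused whole. A call with a gripper value outside its range is refused whole. "grip" is the closure, from -1 (fully open) to 1 (shut), so that 0 is half open, set as the call begins (left out, the last holds). The fingers move at their own pace and stop on an object; the grip force is fixed at half the most. Time passes only in rows, so rows that do not move let the fingers close. It gives the time, the measured TCP pose, the force, the opening and the grip force at its end, in the units of the state.
- bot.read_state(): the state, without advancing time (a new reading comes with each control period).
- bot.capture(name): name is "scene" or "side" or "wrist"; returns (picture, depth): 400x640x3 uint8, red, green, blue; 400x640 float32, m along the optical axis (not along the pixel's ray), 0 where there is no reading.
- bot.camera_info(name): a dict with "vertical_fov" (degrees; the focal length in pixels is half the picture's height over the tangent of half this angle, whatever the lens; pixels are square), "cx", "cy" (the principal point, pixels), "rvec" (rotation vector, rad) and "tvec" (3), from world to camera coordinates, as OpenCV has them; the wrist camera has in their place "mount" (4x4, takes a point from camera to tool coordinates, whose origin is the TCP and whose axes are the flange's). Camera axes: x right, y down, z forward; pixel columns grow to the right and rows downward; lengths in m; the calibration is good to about 2 mm. A picture is of the moment at which its call begins: read the wrist's pose just before it. camera_info takes no time and is no camera call.
- bot.hand_in(): hands the job in; it is judged then, once.
Trained networks look in the newest picture that a camera, given by its name, has taken for a name from the list of things; names that differ only in an ending like _2 or _b are one class to them, and where a whole thing is asked for, a point or a joint stands for the part that bears it (a point fixed in the world has none). Each returns a list of dicts, best first, with "p" (0 to 1); they miss things now and then, are a little off and sometimes report something else, mostly with a low value. They report only what shows in the picture. A call takes as long as a camera call.
- bot.outline_of(camera, target): "mask" (400x640 bool, what is visible of it) and "xy" ([column, row] as shares, 0 to 1, of the picture: columns of its width, rows of its height, amid what is visible of it).
- bot.pinpoint(camera, target): "xy" ([column, row] as shares, 0 to 1, of the picture: columns of its width, rows of its height: a listed point, or the origin of a listed thing).
The state is a dict: "time_s": time; "joint_positions": joint angles; "qvel": joint speeds; "tau": joint torques, N m; "position": TCP position; "tcp_rot": TCP orientation; "force": force on the tool from outside, world axes, zero at the start; "moment": the same for the moment, N m; "opening": opening from 0.0 (shut) to 1.0 (fully open); "grasp_force": force on a finger pad.
Only numpy, scipy, OpenCV 4.12 (cv2) and the standard library are available. Lean on these libraries where they do the work, as an engineer would, in place of code of your own. Each camera call takes 0.05 s, during which the arm holds its last target. There are 200 camera calls.

## Working session

There is one attempt and no reset: what is moved stays moved. The work goes in short steps, Python scripts to look and compute and a tool call to move; the robot and the scene stay as the last step left them, time stands still between calls to the robot, and variables do not carry over. Pictures are saved under pics/ and viewed, at most 10 in all, crops included, and the job is handed in when it is done.

Besides the shell and the picture viewer there is one more tool, called as name(argument=value, ...) on one line, values as JSON. apply_moves: Moves the arm, as the interface text tells. Its arguments: {"type":"object","properties":{"plan":{"type":"array","items":{"type":"number"}},"grip":{"type":"number"}},"required":["plan"]}

```bash
mkdir -p pics; cat > h.py <<'E'
import numpy as np,cv2
from rig import bot
def cam(n,st=None):
    c=bot.camera_info(n);f=200/np.tan(np.radians(c['vertical_fov'])/2)
    if 'rvec' in c:
        R=cv2.Rodrigues(np.array(c['rvec'],float))[0].T;t=-R@np.array(c['tvec'],float).ravel()
    else:
        M=np.array(c['mount']);Rt=np.array(st['tcp_rot']);R=Rt@M[:3,:3];t=Rt@M[:3,3]+np.array(st['position'])
    return f,c['cx'],c['cy'],R,t
def cloud(n,d,st=None):
    f,cx,cy,R,t=cam(n,st);v,u=np.mgrid[:400,:640]
    P=np.stack([(u-cx)/f*d,(v-cy)/f*d,d],-1)
    return P@R.T+t
def ray(n,xy,st=None):
    f,cx,cy,R,t=cam(n,st);d=R@np.array([(xy[0]*640-cx)/f,(xy[1]*400-cy)/f,1]);return t,d
def atz(n,xy,z):
    t,d=ray(n,xy);return t+d*(z-t[2])/d[2]
E
python3 - <<'E'
from h import *
ims=[]
for n in('scene','side'):
    im,d=bot.capture(n);ims.append(im);P=cloud(n,d);np.save(n+'.npy',np.where(d[...,None]>0,P,np.nan))
    for t in('ramp','red_doll','white_doll','paint_jar','cow','water_cup'):
        r=bot.outline_of(n,t)
        if r:
            m=r[0]['mask']&(d>0);q=P[m];print(n,t,round(r[0]['p'],2),np.round(r[0]['xy'],3),m.sum(),np.round(np.median(q,0),3),np.round(np.percentile(q,3,0),3),np.round(np.percentile(q,97,0),3))
    for t,z in(('ramp',0),('slope',.04),('crest',.053),('rest_near',.068),('rest_far',.068),('red_doll',.045),('white_doll',.045)):
        r=bot.pinpoint(n,t)
        if r: print(n,t,round(r[0]['p'],2),np.round(r[0]['xy'],3),np.round(atz(n,r[0]['xy'],z),4))
cv2.imwrite('pics/a.png',cv2.resize(np.vstack(ims),(480*1,600))[...,::-1])
print(bot.read_state(),bot.hold_point_z)
E
```

```text
scene ramp 0.79 [0.406 0.477] 7236 [ 0.569 -0.056  0.044] [ 0.48  -0.194  0.022] [0.658 0.062 0.072]
scene red_doll 0.9 [0.305 0.492] 551 [ 0.566 -0.187  0.062] [ 0.531 -0.209  0.043] [ 0.588 -0.166  0.068]
scene white_doll 0.87 [0.318 0.56 ] 583 [ 0.635 -0.171  0.062] [ 0.602 -0.192  0.037] [ 0.656 -0.151  0.068]
scene paint_jar 0.8 [0.481 0.59 ] 786 [0.704 0.033 0.072] [0.673 0.01  0.009] [0.718 0.057 0.076]
scene cow 0.71 [0.363 0.669] 1203 [ 0.741 -0.129  0.058] [ 0.711 -0.174  0.006] [ 0.764 -0.078  0.066]
scene water_cup 0.63 [0.536 0.432] 961 [0.545 0.139 0.043] [0.526 0.108 0.003] [0.589 0.167 0.07 ]
scene ramp 0.83 [0.395 0.496] [ 0.5566 -0.0729  0.    ]
scene slope 0.71 [0.392 0.486] [ 0.5701 -0.0744  0.04  ]
scene crest 0.89 [0.444 0.438] [0.5417 0.0047 0.053 ]
scene rest_near 0.6 [0.448 0.385] [0.4961 0.0193 0.068 ]
scene rest_far 0.93 [0.468 0.46 ] [0.5804 0.0335 0.068 ]
scene red_doll 0.73 [0.303 0.489] [ 0.5533 -0.1965  0.045 ]
scene white_doll 0.82 [0.316 0.557] [ 0.6238 -0.182   0.045 ]
side ramp 0.75 [0.506 0.604] 7792 [ 0.555 -0.065  0.044] [ 0.477 -0.214  0.018] [
[... 923 characters left out ...]
865e-04,
        6.76893236e+01, -1.02273823e+01]), 'qvel': array([ 0.01815763, -0.03143312, -0.07763504,  0.06217854, -0.09552563,
        0.00042289]), 'tau': array([-5.25078322e-04, -4.40010381e+01, -1.76980931e+01,  6.32573362e-02,
        5.03584638e-02, -4.06255663e-05]), 'position': array([0.26830911, 0.56442321, 0.22250657]), 'tcp_rot': array([[-9.03125839e-01,  4.29375962e-01, -5.02170536e-05],
       [ 4.29375965e-01,  9.03125835e-01, -8.37982126e-05],
       [ 9.37138035e-06, -9.72423268e-05, -9.99999995e-01]]), 'force': array([ 0.28829122, -0.10198818, -0.11640879]), 'moment': array([-0.02215912, -0.02139885, -0.00472323]), 'grasp_force': 0.0, 'opening': 1.000964248044966} 0.0187
```

View pics/a.png

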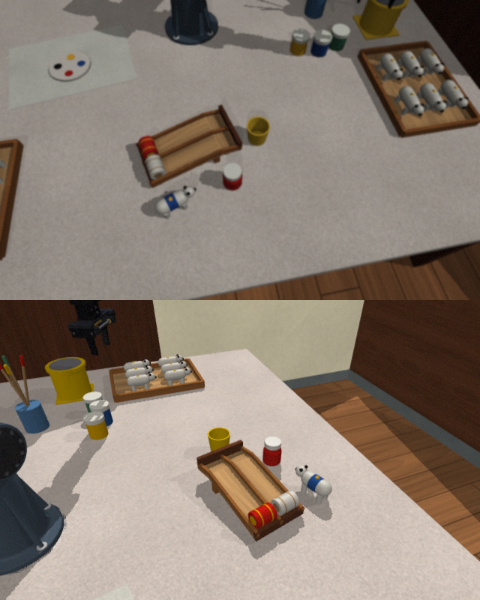

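The scene view shows red in the near gutter, at the foot (148,147 of the resized view). White is in the far gutter, and the top stop is on the cup side. Next I'll fit the ramp pose to the depth cloud.

```bash
cat > fit.py <<'E'
from h import *
from scipy.optimize import least_squares
P=np.vstack([np.load(n+'.npy').reshape(-1,3) for n in('scene','side')]);P=P[np.isfinite(P).all(1)]
def loc(p,Q):
    c,s=np.cos(p[2]),np.sin(p[2]);d=Q[:,:2]-p[:2];return np.c_[d@[c,s],d@[-s,c],Q[:,2]]
def surf(L):
    x,y=L[:,0],L[:,1];fl=np.where(x<.08,.04+x*np.tan(np.radians(9)),.053-(x-.08)*np.tan(np.radians(10)))
    z=fl+np.where((abs(y)<.004)|(abs(y)>.066),.013,0);z=np.where(x<-.125,.032,z);z=np.where(x>.13,.074,z)
    return np.where((abs(x)>.142)|(abs(y)>.074),0,z)
p0=np.array([.563,-.071,np.radians(105.6)])
L=loc(p0,P);Q=P[(L[:,0]>-.08)&(abs(L[:,0])<.17)&(abs(L[:,1])<.1)&(P[:,2]<.09)]
f=lambda p:np.clip(abs(surf(loc(p,Q))-Q[:,2]),0,.01).mean()
from scipy.optimize import minimize
best=min((minimize(f,p0,method='Nelder-Mead',options=dict(initial_simplex=p0+s*np.array([[-1,-1,-.05/.01*.005],[1,-1,0],[0,1,.05/.01*1.0],[0,0,-5]])*np.array([1,1,1.0]))) for s in(.004,.008,.015)),key=lambda r:r.fun)
p=best.x;print(np.round(p[:2],4),np.degrees(p[2]),best.fun,len(Q))
c,s=np.cos(p[2]),np.sin(p[2]);W=lambda x,y:p[:2]+np.array([c*x-s*y,s*x+c*y])
print('red',W(-.1,.035),'start',W(-.145,.035),'end',W(.07,.035))
for n in('scene','side'):
    A=np.load(n+'.npy').reshape(-1,3);A=A[np.isfinite(A).all(1)];l=loc(p,A)
    for sg in(1,-1):
        m=(abs(l[:,0]+.1)<.03)&(abs(l[:,1]-sg*.035)<.031)&(l[:,2]>.055);print(n,sg,m.sum(),np.round(l[m].mean(0),4),np.round(np.percentile(l[m],[2,98],axis=0),3))
    r=[k for k in np.arange(-.06,.08,.03)]
    print([np.round(np.median(l[(abs(l[:,0]-k)<.005)&(abs(l[:,1]-.035)<.02),2])-.04-k*np.tan(np.radians(9)),4) for k in r])
E
python3 fit.py
```

```text
[ 0.5657 -0.0742] 103.46741306130433 0.0030828614646447173 16963
red [ 0.5549965  -0.17961124] start [ 0.56547665 -0.22337385] end [ 0.51540481 -0.0142858 ]
scene 1 417 [-0.109   0.0317  0.0631] [[-0.127  0.006  0.056]
 [-0.091  0.061  0.068]]
scene -1 471 [-0.1092 -0.0381  0.063 ] [[-0.128 -0.064  0.055]
 [-0.091 -0.01   0.069]]
[np.float64(-0.0), np.float64(0.0001), np.float64(-0.0007), np.float64(-0.0006), np.float64(-0.0007)]
side 1 587 [-0.1121  0.0382  0.0633] [[-0.126  0.009  0.056]
 [-0.092  0.064  0.068]]
side -1 526 [-0.1119 -0.0312  0.0632] [[-0.126 -0.06   0.055]
 [-0.092 -0.006  0.068]]
[np.float64(-0.0001), np.float64(-0.0001), np.float64(0.0), np.float64(0.0001), np.float64(-0.0004)]
```

apply_moves(plan=[0.355, -0.95, 0, -0.51, 0.355, -0.95, 0, -0.51, 0.355, -0.95, 0, -0.51, 0.355, -0.95, 0, -0.51, 0.355, -0.95, 0, -0.51, 0.355, -0.95, 0, -0.51, 0.355, -0.95, 0, -0.51, 0.355, -0.95, 0, -0.51, 0.355, -0.95, 0, -0.51, 0.355, -0.95, 0, -0.51, 0.355, -0.95, 0, 0, 0.355, -0.95, 0, 0], grip=0.6)

```text
time_s: 2.9
position: [0.482, -0.0073, 0.2229]
tcp_rot: [[-0.234, 0.972, 0.001], [0.972, 0.234, -0.0], [-0.0, 0.001, -1.0]]
force: [0.1, 0.3, 0.7]
opening: 0.199
grasp_force: 0.0
```

apply_moves(plan=[0.355, -0.95, -0.2, 0, 0.355, -0.95, -0.2, 0, 0.355, -0.95, -0.2, 0, 0.355, -0.95, -0.2, 0, 0.355, -0.95, -0.2, 0, 0, 0, -0.2, 0, 0, 0, 0, 0, 0, 0, 0, 0])

```text
time_s: 3.9
position: [0.5696, -0.2416, 0.1627]
tcp_rot: [[-0.236, 0.972, -0.001], [0.972, 0.236, 0.001], [0.001, -0.0, -1.0]]
force: [-0.0, 0.1, 0.5]
opening: 0.2
grasp_force: 0.0
```

```bash
cat > w.py <<'E'
import sys
from h import *
st=bot.read_state();im,d=bot.capture('wrist');P=cloud('wrist',d,st)
print(st['time_s'],np.round(st['position'],4),np.round(st['force'],2),st['opening'],np.degrees(np.arctan2(st['tcp_rot'][1][1],st['tcp_rot'][0][1])))
np.save('wrist.npy',np.where(d[...,None]>0,P,np.nan))
o=np.array([.5657,-.0742]);a=np.radians(103.47);u=np.array([np.cos(a),np.sin(a)]);v=np.array([-u[1],u[0]])
for t in('red_doll','white_doll','ramp'):
    r=bot.outline_of('wrist',t)
    if r:
        m=r[0]['mask']&(d>0);q=P[m];l=np.c_[(q[:,:2]-o)@u,(q[:,:2]-o)@v,q[:,2]];print(t,round(r[0]['p'],2),len(q),np.round(np.percentile(l,[2,50,98],axis=0),4).tolist())
        if 'doll' in t:
            k=l[l[:,2]>np.percentile(l[:,2],98)-.001];print(' top line',k.mean(0).round(4))
    r=bot.pinpoint('wrist',t)
    if r:
        tt,dd=ray('wrist',r[0]['xy'],st);w=tt+dd*(.045-tt[2])/dd[2];print(' pin',r[0]['p'],np.round([(w[:2]-o)@u,(w[:2]-o)@v],4))
cv2.imwrite(f'pics/{sys.argv[1]}.png',im[...,::-1])
p=np.array(st['position'])[:2]-o;print('tcp ramp',p@u,p@v)
E
python3 w.py w1
```

```text
3.9 [ 0.5696 -0.2416  0.1627] [-0.    0.07  0.49] 0.20042788927885327 13.640678584963
red_doll 0.62 3045 [[-0.1279, 0.0085, 0.0482], [-0.1067, 0.035, 0.0648], [-0.0871, 0.0618, 0.0683]]
 top line [-0.1075  0.0353  0.0679]
 pin 0.73 [-0.1115  0.0352]
white_doll 0.81 3262 [[-0.1276, -0.0609, 0.0415], [-0.1066, -0.0324, 0.0644], [-0.0869, -0.0064, 0.0684]]
 top line [-0.1073 -0.0342  0.068 ]
 pin 0.87 [-0.1107 -0.0352]
ramp 0.57 21141 [[-0.1352, -0.0716, 0.0271], [-0.0408, 0.0006, 0.0363], [0.0036, 0.072, 0.0527]]
 pin 0.63 [-0.016   0.0057]
tcp ramp -0.16368680847421627 0.03519136818060511
```

View pics/w1.png

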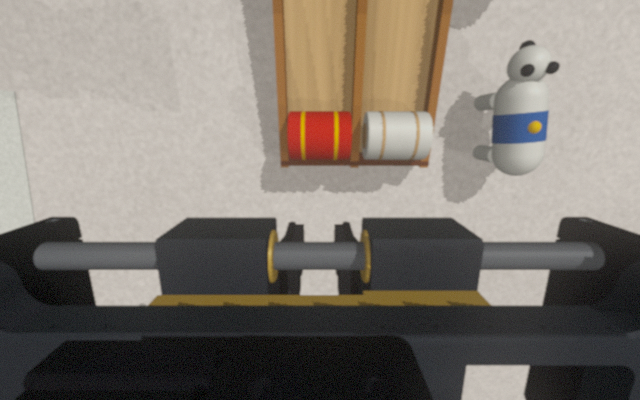

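The wrist view shows red at (320,135), centred on the fingers, with white at (397,135) clear of them. Its axis is at ramp y = 35 mm and the fingers are aligned with it, so I'll go down behind the lip and approach.

apply_moves(plan=[0, 0, -0.7, 0, 0, 0, -0.7, 0, 0, 0, -0.7, 0, 0, 0, -0.3, 0, 0, 0, -0.13, 0, 0, 0, 0, 0, -0.023, 0.097, 0.016, 0, -0.023, 0.097, 0.016, 0, -0.023, 0.097, 0.016, 0, -0.023, 0.097, 0.016, 0])

```text
time_s: 5.5
position: [0.5654, -0.2232, 0.0396]
tcp_rot: [[-0.235, 0.972, 0.0], [0.972, 0.235, -0.0], [-0.0, 0.0, -1.0]]
force: [0.2, -0.2, 0.0]
opening: 0.198
grasp_force: 0.0
```

apply_moves(plan=[-0.023, 0.097, 0.016, 0, -0.023, 0.097, 0.016, 0, -0.023, 0.097, 0.016, 0, -0.023, 0.097, 0.016, 0, -0.023, 0.097, 0.016, 0, -0.023, 0.097, 0.016, 0])

```text
time_s: 6.25
position: [0.5585, -0.1942, 0.0441]
tcp_rot: [[-0.235, 0.972, -0.0], [0.972, 0.235, -0.0], [0.0, -0.0, -1.0]]
force: [0.7, -0.2, -0.3]
opening: 0.197
grasp_force: 0.2
```

```bash
cat > s.py <<'E'
import sys
from h import *
st=bot.read_state();im,d=bot.capture('side');P=cloud('side',d)
o=np.array([.5657,-.0742]);a=np.radians(103.47);u=np.array([np.cos(a),np.sin(a)]);v=np.array([-u[1],u[0]])
for t in('red_doll','white_doll'):
    r=bot.outline_of('side',t)
    if r:
        m=r[0]['mask']&(d>0);q=P[m];l=np.c_[(q[:,:2]-o)@u,(q[:,:2]-o)@v,q[:,2]];print(t,round(r[0]['p'],2),len(q),np.round(np.percentile(l,[2,50,98],axis=0),4).tolist())
cv2.imwrite(f'pics/{sys.argv[1]}.png',im[130:330,180:480,::-1].repeat(2,0).repeat(2,1))
p=np.array(st['position'])[:2]-o;print(st['time_s'],'tcp ramp',p@u,p@v,st['position'],st['force'])
E
python3 s.py s1
```

```text
white_doll 0.9 467 [[-0.1288, -0.0588, 0.0357], [-0.1228, -0.0256, 0.0559], [-0.1074, -0.0055, 0.0664]]
6.25 tcp ramp -0.1150382506753015 0.03496391744816314 [ 0.55849444 -0.19421814  0.04407942] [ 0.69699835 -0.18026516 -0.29202878]
```

View pics/s1.png

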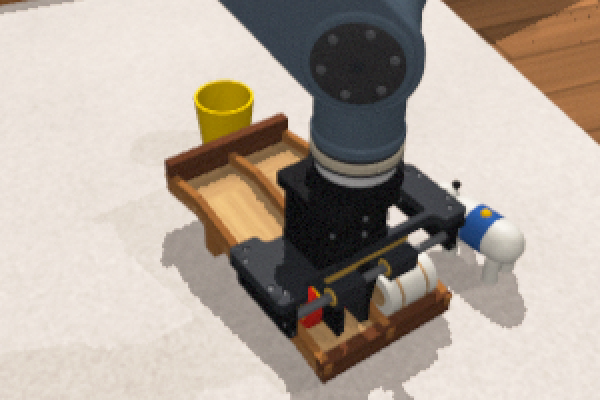

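The side view shows a red edge just ahead of the fingers at (313,305), with white still at the foot. The doll is moving, so I'll keep pushing.

apply_moves(plan=[-0.037, 0.156, 0.025, 0, -0.037, 0.156, 0.025, 0, -0.037, 0.156, 0.025, 0, -0.037, 0.156, 0.025, 0, -0.037, 0.156, 0.025, 0, -0.037, 0.156, 0.025, 0, -0.037, 0.156, 0.025, 0, -0.037, 0.156, 0.025, 0, -0.037, 0.156, 0.025, 0, -0.037, 0.156, 0.025, 0, -0.037, 0.156, 0.025, 0, -0.023, 0.097, 0.016, 0])

```text
time_s: 7.9
position: [0.5369, -0.1033, 0.0587]
tcp_rot: [[-0.235, 0.972, -0.0], [0.972, 0.235, 0.0], [0.0, -0.0, -1.0]]
force: [0.3, -1.0, 0.4]
opening: 0.198
grasp_force: 0.2
```

```bash
python3 s.py s2;python3 w.py w2
```

```text
red_doll 0.54 219 [[-0.0534, 0.0291, 0.0487], [-0.0016, 0.0613, 0.0712], [0.0241, 0.0943, 0.1422]]
white_doll 0.96 782 [[-0.1286, -0.0597, 0.0359], [-0.1165, -0.0253, 0.0603], [-0.0922, -0.0057, 0.0678]]
7.9 tcp ramp -0.021603988022226978 0.03483481490518159 [ 0.53685577 -0.103324    0.05868188] [ 0.2762616 -1.0127166  0.3505867]
8.05 [ 0.5369 -0.1036  0.0586] [ 0.69  0.49 -0.06] 0.19996889516030625 13.59853936305092
red_doll 0.84 8955 [[-0.006, 0.0089, 0.0693], [0.0161, 0.0352, 0.0839], [0.0325, 0.0613, 0.087]]
 top line [0.0114 0.0347 0.0867]
 pin 0.84 [0.0049 0.0347]
white_doll 0.63 559 [[-0.0799, -0.1364, 0.0024], [-0.0717, -0.1286, 0.0181], [-0.0668, -0.1269, 0.0305]]
 top line [-0.0735 -0.1281  0.0303]
ramp 0.59 55008 [[-0.0279, -0.0713, 0.036], [0.0616, -0.0128, 0.0506], [0.1045, 0.0713, 0.0656]]
 pin 0.8 [0.0074 0.0069]
tcp ramp -0.021851431273373596 0.034814794268258356
```

View pics/s2.png

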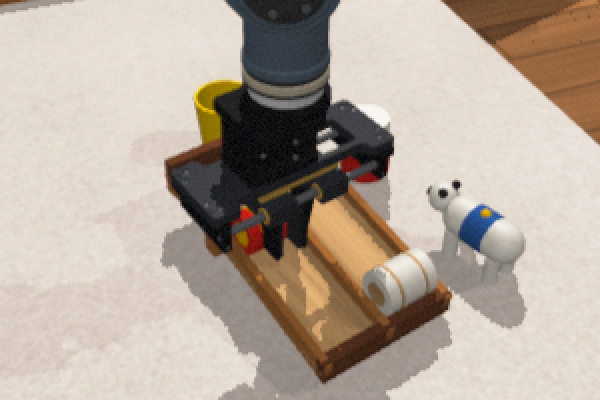

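Side view: red is ahead of the fingers at (250,235) and straight in its gutter, with white unmoved at (400,280). I'll slow down towards the crest.

apply_moves(plan=[-0.023, 0.097, 0.016, 0, -0.023, 0.097, 0.016, 0, -0.023, 0.097, 0.016, 0, -0.023, 0.097, 0.016, 0, -0.023, 0.097, 0.016, 0, -0.023, 0.097, 0.016, 0, -0.023, 0.097, 0.016, 0, -0.023, 0.097, 0.016, 0, -0.023, 0.097, 0.016, 0, -0.023, 0.097, 0.016, 0, -0.023, 0.097, 0.016, 0, -0.014, 0.058, 0.009, 0])

```text
time_s: 9.9
position: [0.5236, -0.0473, 0.0679]
tcp_rot: [[-0.235, 0.972, -0.0], [0.972, 0.235, 0.0], [0.0, -0.0, -1.0]]
force: [-0.8, -0.9, 0.5]
opening: 0.201
grasp_force: 0.2
```

apply_moves(plan=[-0.014, 0.058, 0.005, 0, -0.014, 0.058, 0, 0, -0.014, 0.058, 0, 0, -0.014, 0.058, 0, 0, -0.014, 0.058, 0, 0, -0.014, 0.058, 0, 0, -0.014, 0.058, 0, 0, -0.014, 0.058, 0, 0, 0, 0, 0, 0, 0, 0, 0, 0])

```text
time_s: 11.15
position: [0.5182, -0.0245, 0.0681]
tcp_rot: [[-0.235, 0.972, 0.0], [0.972, 0.235, -0.0], [-0.0, 0.0, -1.0]]
force: [0.8, 0.0, 0.1]
opening: 0.199
grasp_force: 0.0
```

```bash
python3 s.py s3;python3 w.py w3
```

```text
red_doll 0.78 191 [[0.0251, 0.045, 0.0571], [0.0915, 0.0602, 0.0755], [0.1216, 0.106, 0.17]]
white_doll 0.97 864 [[-0.1287, -0.0633, 0.0291], [-0.1159, -0.0267, 0.0592], [-0.0752, -0.0054, 0.0679]]
11.15 tcp ramp 0.0593894716646553 0.03460230550330274 [ 0.51821558 -0.02450434  0.06811769] [0.82960765 0.0048569  0.13557535]
11.3 [ 0.5182 -0.0246  0.0681] [ 0.37  0.09 -0.42] 0.20146181959522388 13.56279000157237
red_doll 0.74 27093 [[0.0185, -0.072, 0.043], [0.1045, -0.0203, 0.0531], [0.1405, 0.0719, 0.0753]]
 top line [ 0.1337 -0.0003  0.0762]
 pin 0.77 [0.1039 0.035 ]
ramp 0.67 26748 [[0.0183, -0.0719, 0.0432], [0.1048, -0.0208, 0.0531], [0.1404, 0.0718, 0.0752]]
 pin 0.56 [ 0.1045 -0.0434]
tcp ramp 0.059336832364207004 0.03466634381812412
```

View pics/s3.png

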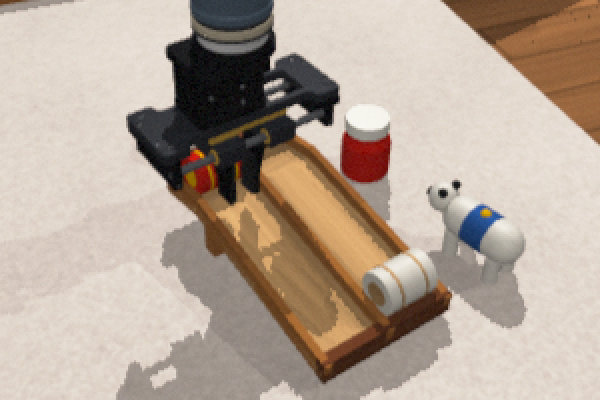

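Side view: red is at (205,170) by the top stop, clear of the fingers with zero force, and its pinpoint matches the rest point. I'll withdraw downhill, then up, and check.

apply_moves(plan=[0.046, -0.195, 0, 0, 0.046, -0.195, 0, 0, 0.046, -0.195, 0.2, 0, 0.046, -0.195, 0.5, 0, 0.1, -0.4, 0.7, 0, 0.1, -0.4, 0.7, 0, 0, -0.4, 0.7, 0, 0, -0.4, 0.5, 0, 0, 0, 0, 0, 0, 0, 0, 0])

```text
time_s: 12.9
position: [0.5363, -0.1428, 0.2323]
tcp_rot: [[-0.234, 0.972, -0.002], [0.972, 0.234, 0.001], [0.002, -0.001, -1.0]]
force: [-0.5, -0.4, -0.1]
opening: 0.201
grasp_force: 0.0
```

```bash
python3 w.py w4; python3 s.py s4
```

```text
12.9 [ 0.5363 -0.1428  0.2323] [-0.5  -0.4  -0.11] 0.2011510333759623 13.54456289019382
red_doll 0.74 2615 [[0.0858, 0.0084, 0.0702], [0.0991, 0.0352, 0.0903], [0.1162, 0.0618, 0.0934]]
 top line [0.1074 0.0348 0.0929]
 pin 0.6 [0.1144 0.0355]
white_doll 0.79 862 [[-0.1141, -0.0609, 0.0313], [-0.0923, -0.0307, 0.0594], [-0.0855, -0.0061, 0.0668]]
 top line [-0.0778 -0.0171  0.1327]
 pin 0.71 [-0.1093 -0.0348]
ramp 0.97 26084 [[-0.1188, -0.0706, 0.0232], [0.0211, -0.0025, 0.0456], [0.1266, 0.0713, 0.0646]]
 pin 0.73 [-0.0016  0.0066]
tcp ramp -0.05991021455723777 0.04453968627699608
red_doll 0.61 623 [[0.0861, 0.0095, 0.0614], [0.0963, 0.0415, 0.0835], [0.1297, 0.0643, 0.0927]]
white_doll 0.73 784 [[-0.1285, -0.06, 0.037], [-0.1159, -0.0257, 0.0603], [-0.0902, -0.0055, 0.0682]]
13.25 tcp ramp -0.060112386316625056 0.04384398710714778 [ 0.53706442 -0.14287167  0.23237736] [ 0.73137213  0.50712578 -0.42816956]
```

View pics/w4.png

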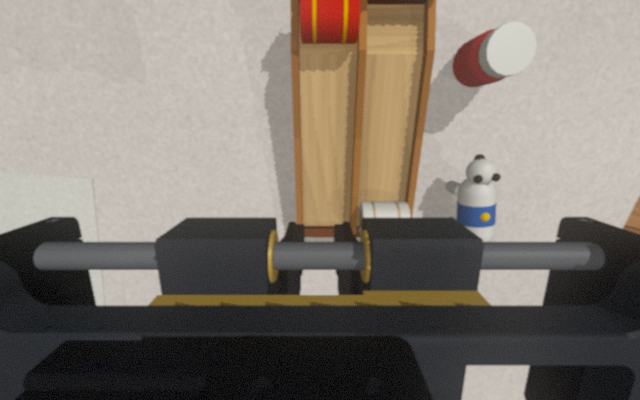

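View pics/s4.png

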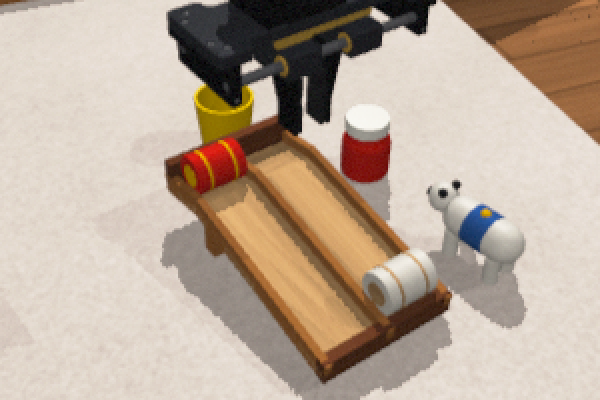

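Red lies in the dip against the top stop, with its top at 93 mm as expected. White, jar, cow and cup are where they stood.

```bash
python3 -c "from rig import bot;print(bot.hand_in())"
```

```text
the job is handed in; nothing more can be done
None
```

The red doll body was pushed over the crest and lies in the dip against the top stop; the white doll, paint jar, cow and cup were left where they stood, and the job was handed in at about 13 s.

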